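# Set the bench magnifier over the agar dish

### The arm

A 6-joint arm with a two-finger parallel gripper is mounted at the origin on a cart in front of the work surface, level with it; the furniture and walls round the work are solid. World frame = base frame: x ahead of the robot, y to its left, z up, the work surface at z = 0. Lengths are in mm, angles in rad, forces in N, time in s.
With the tool pointing down it reaches from about 350 to 875 mm from the base axis. Payload 4.2 kg.
Tool frame: the origin (TCP) lies at the very end of the fingers, on their centre line; the grasp point (between the pads) lies arm.grip_point_offset behind it (arm.grip_point_offset is the distance from the TCP to the grasp point, in mm); z points along the fingers, y is the line along which they close (so a half turn about z gives the same grasp; the last joint's range is limited). The gripper opens to 85 mm and grips with 20 to 120 N. Pads are 22 mm wide; open, the fingers measure 114 mm over their backs; the gripper's body (76 mm by 85 mm) begins 54 mm behind the grasp point. The pads swing forward as they close: fully open they stand 13 mm farther back than shut.
Start: joints at [1.481, 0.385, 0.008, 0, -1.194, -0.259], TCP at [213.574, 587.355, 231.312] pointing down, gripper open.
Joint ranges: [-3.14, 3.14], [-1.21, 2.06], [-1.07, 1.41], [-3.16, 2.05], [-2.99, -0.16], [-3.1, 3.1]. Speed limits (rad/s): [2.79, 2.79, 3.14, 3.14, 3.14, 3.14].

### API

Orientations are given as a unit quaternion [x, y, z, w].
In Python, from bench import arm, cams, ticket gives the robot as it stands.
- The arm moves only by the tool servo_tool, never from a script. Its argument "commands" is a list that holds one entry, the list of rows, each a list of 7 numbers: the closure in counts, from 0 (fully open) to 255 (shut), then the shift along the tool's x, y, z in m, then the turn, a rotation vector about the tool's x, y, z in degrees. In form: [[[grip, x, y, z, ax, ay, az], ...]]. A call has 1 to 10 rows; each row shifts and turns the commanded pose from where the row before left it, along the tool's axes as they then stand; what a row does not reach is not made up. A row lasts 1/12 s, in which the tool goes at most 41.7 mm and 7.16 degrees, less where a joint would pass 70% of its speed; a pose out of reach is approached as far as the arm can. A call with a gripper value outside its range is refused whole. The fingers move at their own pace and stop on an object; the grip force is fixed at half the most. Time passes only in rows, so rows that do not move let the fingers close. It gives the time, the measured TCP pose, the force, the opening and the grip force at its end, in the units of the state.
- arm.read_state(): the state, without advancing time (a new reading comes with each control period).
- cams.get_image(name): name is "scene" or "top" or "wrist"; returns a dict with "frame" (480x640x3 uint8, blue, green, red), "K" (3x3 intrinsics, pixels), "T" (4x4, takes a point from camera to world coordinates). Camera axes: x right, y up, looking along -z (the intrinsics and any distortion apply to the point x, -y, -z); pixel columns grow to the right and rows downward; lengths in mm; the calibration is good to about 2 mm. A picture is of the moment at which its call begins. There is no depth.
- ticket.job_done(): hands the job in; it is judged then, once.
The state is a dict: "clock": time; "joints": joint angles; "joint_vel": joint speeds; "joint_efforts": joint torques, N m; "position": TCP position; "ee_rot": TCP orientation; "contact_force": force on the tool from outside, world axes, zero at the start; "wrist_torque": the same for the moment, N m; "gripper_width": finger opening in mm; "grasp_force": force on a finger pad.
Only numpy, scipy, OpenCV 4.12 (cv2) and the standard library are available. Lean on these libraries where they do the work, as an engineer would, in place of code of your own. Each camera call takes 0.05 s, during which the arm holds its last target. There are 200 camera calls.

### The job

Set up the bench magnifier for looking at the agar dish: swing its arm so that the lens is centred above the dish (not above the blue tape roll), and tilt the lens head down until the lens is level. Leave the dish lying where it is, and let go of the magnifier.

Things in the scene. Friction and masses are not known exactly. Their poses are not given: they have to be found in the camera images.
- magnifier: bench magnifier: grey round foot (120 mm wide, 23 mm high) fixed to the bench, upright post, steel arm at 150 mm height that swivels about the post. Origin: underside of the foot, on the post's (swivel) axis. At swivel 0 the arm points along this body's -x. At the arm's end, 95 mm from the swivel axis, a level hinge (150 mm high) carries the lens head, a white ring 100 mm wide, 14 mm thick.
- grab_bar (a point): middle of the blue grab bar over the lens's outer rim: round, 9 mm thick, 66 mm long, parallel to the tilt hinge (point's y axis). It lies 108 mm outward of the tilt hinge and 38 mm above the lens's mid-plane: with the lens level, 203 mm from the swivel axis, 188 mm above the bench. Gripped across from above it turns between the fingers and serves to move both joints.
- lens (a point): centre of the lens, 60 mm outward of the tilt hinge (155 mm from the swivel axis when level, 150 mm above the bench). Its x axis points from the outer rim back towards the hinge, y lies along the tilt hinge, z is square to the glass and points up when the lens is level.
- dish_centre (a point): centre, half-way up, of the round lidded agar dish, cream coloured, 91 mm across and 15 mm high, loose on the bench at one side of the magnifier, on the circle that the level lens sweeps (within 8 mm). A blue tape roll lies on the other side.
- swivel (a joint): angle of the arm about the upright post in rad, range -1.3 to 1.3; 0: arm along the magnifier's -x axis; grows counter-clockwise seen from above. A light friction (0.12 N m) holds it where it is left.
- tilt (a joint): angle of the lens head about the level hinge in rad, range -0.6 to 1.0; 0: lens level; positive: outer rim and grab bar raised. Friction (0.22 N m) holds it where it is left.

How it is judged:
By the outcome, as a careful person would: the job done as asked, in the order asked, and still so for the second after the job is handed in, with the robot touching nothing.
It also fails if it takes over 40 s, if anything falls off the work surface, if the arm or the gripper's body presses on something with over 40 N, if the wrist force passes 120 N, or if a joint passes its speed limit or range.

## Working session

There is one attempt and no reset: what is moved stays moved. The work goes in short steps, Python scripts to look and compute and a tool call to move; the robot and the scene stay as the last step left them, time stands still between calls to the robot, and variables do not carry over. Pictures are saved under pics/ and viewed, at most 10 in all, crops included, and the job is handed in when it is done.

Besides the shell and the picture viewer there is one more tool, called after "Emit:" as name([rows], argument=value, ...), one row to a line, values as JSON. servo_tool: Moves the arm, as the interface text tells. Its arguments: {"type":"object","properties":{"commands":{"type":"array","items":{"type":"array","items":{"type":"array","items":{"type":"number"}}}}},"required":["commands"]}

```bash
ls; mkdir -p pics; python3 - <<'E'
from bench import arm,cams
import cv2,numpy as np
np.set_printoptions(precision=3,suppress=True)
for n in("scene","top"):
    d=cams.get_image(n);cv2.imwrite(f"pics/{n}0.png",d["frame"]);print(n,d["K"],d["T"],[k for k in d])
print(arm.read_state(),arm.grip_point_offset)
E
```

```text
pics
scene [[455.303   0.    315.543]
 [  0.    455.303 244.704]
 [  0.      0.      1.   ]] [[   0.86     0.265   -0.436  255.669]
 [  -0.51     0.445   -0.736 -630.162]
 [  -0.001    0.855    0.518  563.928]
 [   0.       0.       0.       1.   ]] ['frame', 'K', 'T']
top [[572.646   0.    320.866]
 [  0.    572.646 237.472]
 [  0.      0.      1.   ]] [[  0.009   0.989  -0.149 518.007]
 [ -1.      0.005  -0.024 -12.594]
 [ -0.023   0.149   0.989 965.451]
 [  0.      0.      0.      1.   ]] ['frame', 'K', 'T']
{'clock': 0.1, 'joints': array([ 1.481,  0.385,  0.007, -0.   , -1.194, -0.259]), 'joint_vel': array([ 0.   , -0.001,  0.003,  0.001,  0.   , -0.   ]), 'joint_efforts': array([ -0.   , -39.332,  18.893,   4.198,  -0.003,   0.   ]), 'position': array([213.406, 586.885, 230.323]), 'ee_rot': array([ 0.985, -0.174, -0.   ,  0.001]), 'contact_force': array([-0.444, -1.449, -0.461]), 'wrist_torque': array([-0.003,  0.01 , -0.002]), 'grasp_force': 0.0, 'gripper_width': 85.38951442828582} 18.700000000000003
```

View pics/scene0.png

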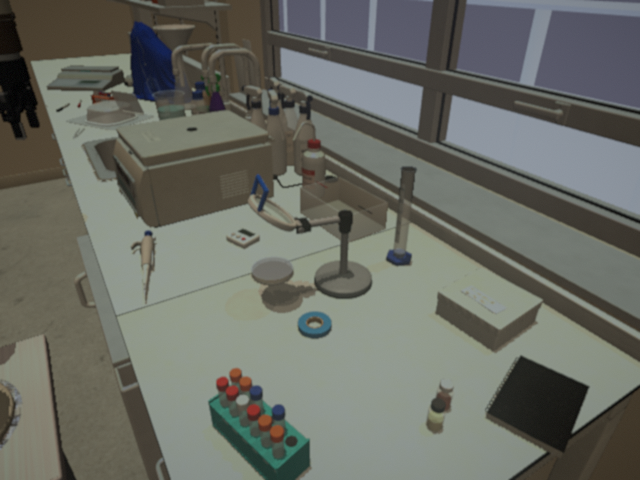

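View pics/top0.png

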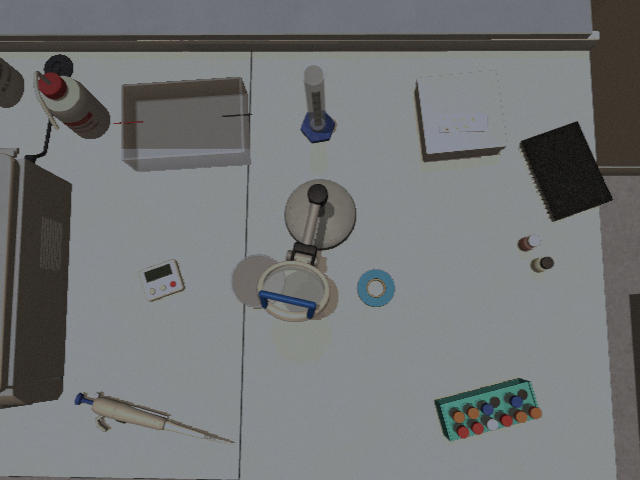

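The top view shows the foot at about (320,214), the dish at (258,281) partly hidden under the raised lens, the bar from (262,295) to (313,309), and the tape roll at (376,288). I'll zoom in to get better pixel positions.

```bash
python3 - <<'E'
import cv2,numpy as np
t=cv2.imread("pics/top0.png")[170:330,220:420];s=cv2.imread("pics/scene0.png")[160:310,220:420]
c=lambda i:cv2.convertScaleAbs(cv2.resize(i,None,fx=4,fy=4,interpolation=cv2.INTER_CUBIC),alpha=1.3)
cv2.imwrite("pics/tz.png",c(t)[:600]);cv2.imwrite("pics/sz.png",c(s))
E
```

```text
(no output)
```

View pics/tz.png

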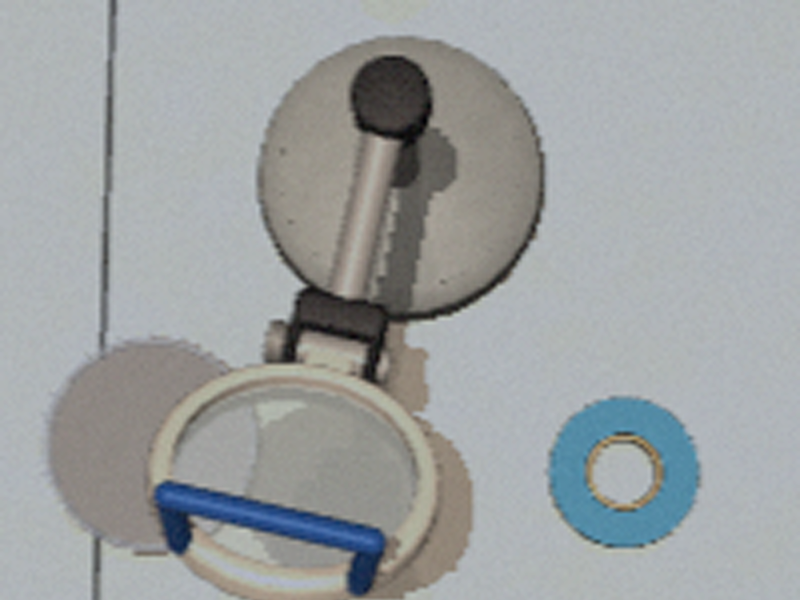

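View pics/sz.png

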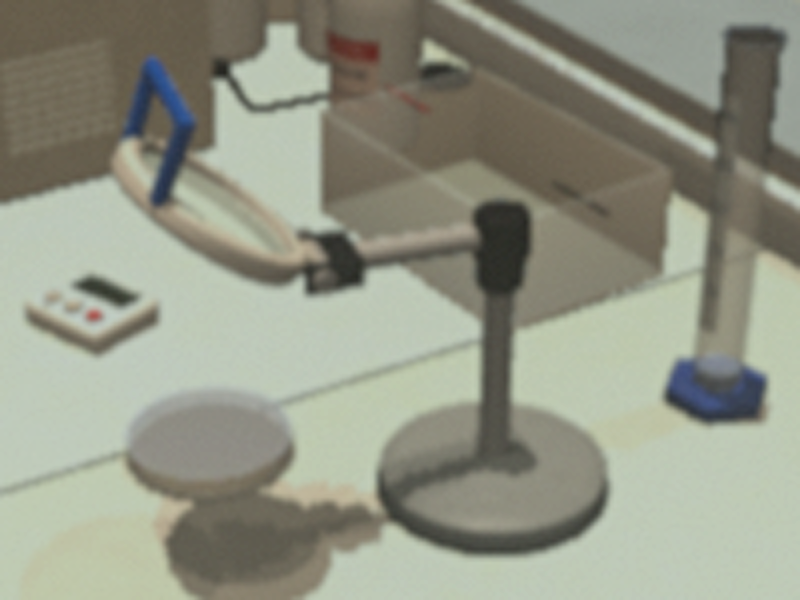

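The zooms give, in zoom pixels: foot top at (401,176) in top and (493,468) in scene, dish at (153,444) and (210,440), and bar ends at (163,491)/(378,541) and (151,65)/(188,123). Next I'll fit the model to these.

```bash
cat > h.py <<'E'
import numpy as np
from bench import arm,cams
from scipy.optimize import least_squares
from scipy.spatial.transform import Rotation as R
np.set_printoptions(precision=3,suppress=True)
def proj(d,p):
    T=np.array(d["T"]);c=T[:3,:3].T@(np.asarray(p)-T[:3,3]);u=np.array(d["K"])@[c[0],-c[1],-c[2]];return u[:2]/u[2]
def ray(d,uv,z):
    T=np.array(d["T"]);r=np.linalg.solve(d["K"],[*uv,1]);r=T[:3,:3]@[r[0],-r[1],-r[2]];return T[:3,3]+r*(z-T[2,3])/r[2]
def bar(px,py,az,t):
    """bar centre, bar direction; az = world azimuth of arm"""
    rad=95+108*np.cos(t)-38*np.sin(t);z=150+108*np.sin(t)+38*np.cos(t)
    return np.array([px+rad*np.cos(az),py+rad*np.sin(az),z]),np.array([-np.sin(az),np.cos(az),0])
E
python3 - <<'E'
from h import *
T=cams.get_image("top");S=cams.get_image("scene")
tz=lambda a,b:np.array([a/4+220,b/4+170]);sz=lambda a,b:np.array([a/4+220,b/4+160])
print("foot",ray(T,tz(401,176),23),ray(S,sz(493,468),23))
print("dish",ray(T,tz(153,444),15),ray(S,sz(210,440),15), "tape",ray(T,tz(624,472),10))
ob=[(T,tz(163,491),1),(T,tz(378,541),-1),(S,sz(151,65),1),(S,sz(188,123),-1)]
def f(p):
    c,d=bar(*p);r=[proj(D,c+s*33*d)-o for D,o,s in ob]
    r+=[proj(T,[p[0],p[1],23])-tz(401,176),proj(S,[p[0],p[1],23])-sz(493,468)]
    return np.concatenate(r)
x0=[*ray(T,tz(401,176),23)[:2],np.pi,.5]
r=least_squares(f,x0);print(r.x,r.fun);print(bar(*r.x))
dd=(ray(T,tz(153,444),15)+ray(S,sz(210,440),15))/2-[*r.x[:2],0]
print("dish r,az",np.hypot(*dd[:2]),np.arctan2(dd[1],dd[0]))
print(R.from_quat(arm.read_state()["ee_rot"]).as_matrix())
E
```

```text
foot [699.788  11.94   23.   ] [694.138  -1.242  23.   ]
dish [587.444 114.36   15.   ] [585.389 106.692  15.   ] tape [577.536 -81.503  10.   ]
[701.889   4.085   2.858   0.629] [ 49.893  13.856 -53.974 -13.817   6.557  14.899  -8.406 -14.411   4.697
  -1.213   1.695  -2.392]
(array([548.343,  48.85 , 244.292]), array([-0.28, -0.96,  0.  ]))
dish r,az 157.04644034290115 2.39686921433311
[[ 0.94  -0.342 -0.   ]
 [-0.342 -0.94  -0.001]
 [ 0.     0.001 -1.   ]]
```

```bash
cat > fit.py <<'E'
from h import *
T=cams.get_image("top");S=cams.get_image("scene")
tz=lambda a,b:np.array([a/4+220,b/4+170]);sz=lambda a,b:np.array([a/4+220,b/4+160])
print("foot",ray(T,tz(401,176),23),ray(S,sz(493,459),23))
print("dish",ray(T,tz(153,444),15),ray(S,sz(210,431),15))
ob=[(T,tz(163,491),-1),(T,tz(378,541),1),(S,sz(151,65),-1),(S,sz(188,123),1)]
def f(p):
    c,d=bar(*p);r=[proj(D,c+s*31*d)-o for D,o,s in ob]
    r+=[proj(T,[p[0],p[1],23])-tz(401,176),proj(S,[p[0],p[1],23])-sz(493,459)]
    return np.concatenate(r)
x0=[*ray(T,tz(401,176),23)[:2],np.pi,.5]
r=least_squares(f,x0);print(r.x,r.fun);print(bar(*r.x))
dd=(ray(T,tz(153,444),15)+ray(S,sz(210,431),15))/2-[*r.x[:2],0]
print("dish r,az",np.hypot(*dd[:2]),np.arctan2(dd[1],dd[0]))
E
python3 fit.py
```

```text
foot [699.788  11.94   23.   ] [698.596   5.453  23.   ]
dish [587.444 114.36   15.   ] [589.153 114.39   15.   ]
[700.548  10.924   2.918   0.668] [ 3.192  0.569 -2.509 -0.495  0.587 -0.042 -1.121 -0.85   0.61  -0.443
 -0.678 -1.577]
(array([548.23 ,  45.636, 246.746]), array([-0.222, -0.975,  0.   ]))
dish r,az 152.6499854767215 2.396960222136118
```

Emit:
servo_tool([
  [[0, 0, 0, -0.032, 0, 0, 0], [0, 0, 0, -0.032, 0, 0, 0], [0, 0, 0, -0.032, 0, 0, 0], [0, 0, 0, -0.032, 0, 0, 0], [0, 0, 0, -0.032, 0, 0, 0], [0, 0.025, 0.02, 0, 0, 0, 0], [0, 0.025, 0.02, 0, 0, 0, 0], [0, 0.025, 0.02, 0, 0, 0, 0], [0, 0.025, 0.02, 0, 0, 0, 0], [0, 0.025, 0.02, 0, 0, 0, 0]],
])

```text
clock: 1.13
position: [297.3, 449.2, 391.4]
ee_rot: [0.985, -0.173, -0.0, -0.0]
contact_force: [0.3, -0.1, 0.6]
gripper_width: 85.3
grasp_force: 0.0
```

Emit:
servo_tool([
  [[0, 0.025, 0.02, 0, 0, 0, 0], [0, 0.025, 0.02, 0, 0, 0, 0], [0, 0.025, 0.02, 0, 0, 0, 0], [0, 0.025, 0.02, 0, 0, 0, 0], [0, 0.025, 0.02, 0, 0, 0, 0], [0, 0.025, 0.02, 0, 0, 0, 0], [0, 0.025, 0.02, 0, 0, 0, 0], [0, 0.025, 0.02, 0, 0, 0, 0], [0, 0.025, 0.02, 0, 0, 0, 0], [0, 0.025, 0.02, 0, 0, 0, 0]],
])

```text
clock: 1.97
position: [463.8, 175.7, 391.5]
ee_rot: [0.985, -0.173, 0.0, -0.0]
contact_force: [0.4, 0.8, -0.9]
gripper_width: 85.5
grasp_force: 0.0
```

Emit:
servo_tool([
  [[0, 0, 0, 0, 0, 0, 7], [0, 0, 0, 0, 0, 0, 7], [0, 0, 0, 0, 0, 0, 7], [0, 0, 0, 0, 0, 0, 7], [0, 0, 0, 0, 0, 0, 7], [0, 0, 0, 0, 0, 0, 7], [0, 0, 0, 0, 0, 0, 7], [0, 0, 0, 0, 0, 0, 7], [0, 0, 0, 0, 0, 0, 7], [0, 0, 0, 0, 0, 0, 7]],
])

```text
clock: 2.8
position: [463.3, 177.2, 391.3]
ee_rot: [-0.705, 0.709, 0.0, -0.0]
contact_force: [0.0, -0.4, 0.8]
gripper_width: 85.2
grasp_force: 0.0
```

```bash
cat >> h.py <<'E'
def goto(pos,az):
    """tool-frame shift (mm) and turn (deg) to TCP pos, tool y along azimuth az, pointing down"""
    s=arm.read_state();M=R.from_quat(s["ee_rot"]).as_matrix()
    y=np.array([np.cos(az),np.sin(az),0]);z=np.array([0,0,-1.]);G=np.c_[np.cross(y,z),y,z]
    print("shift",M.T@(np.asarray(pos)-s["position"]),"turn",R.from_matrix(M.T@G).as_rotvec(degrees=True),"J",s["joints"])
E
python3 - <<'E'
from h import *
goto([548,46,330],2.918)
E
```

```text
shift [130.701 -85.452  61.292] turn [ 0.006  0.004 12.48 ] J [ 0.693  0.087  0.006 -0.    -1.489 -0.699]
```

Emit:
servo_tool([
  [[0, 0.0218, -0.0142, 0.005, 0, 0, 0], [0, 0.0218, -0.0142, 0.005, 0, 0, 0], [0, 0.0218, -0.0142, 0.005, 0, 0, 0], [0, 0.0218, -0.0142, 0.005, 0, 0, 0], [0, 0.0218, -0.0142, 0.005, 0, 0, 0], [0, 0.0218, -0.0142, 0.005, 0, 0, 0], [0, 0, 0, 0.015, 0, 0, 6.2], [0, 0, 0, 0.015, 0, 0, 6.3], [0, 0, 0, 0, 0, 0, 0]],
])

```text
clock: 3.55
position: [547.3, 45.8, 327.8]
ee_rot: [-0.625, 0.781, 0.002, -0.003]
contact_force: [-0.8, -0.9, -1.4]
gripper_width: 85.3
grasp_force: 0.0
```

```bash
python3 - <<'E'
from h import *
import cv2
d=cams.get_image("wrist");cv2.imwrite("pics/w1.png",d["frame"])
print(d["T"],d["K"]);c,v=bar(700.5,10.9,2.918,.668)
print(proj(d,c-33*v),proj(d,c),proj(d,c+33*v));goto([548,46,330],2.918)
E
```

```text
[[ -0.976  -0.213  -0.055 532.42 ]
 [  0.22   -0.937  -0.272 -23.325]
 [  0.007  -0.278   0.961 471.093]
 [  0.      0.      0.      1.   ]] [[355.791   0.    320.457]
 [  0.    355.791 237.013]
 [  0.      0.      1.   ]]
[317.868 291.334] [317.877 245.481] [317.887 195.911]
shift [ 0.016 -0.015 -0.216] turn [ 0.193 -0.111  0.421] J [ 0.378  0.204 -0.002 -0.    -1.369 -0.595]
```

View pics/w1.png

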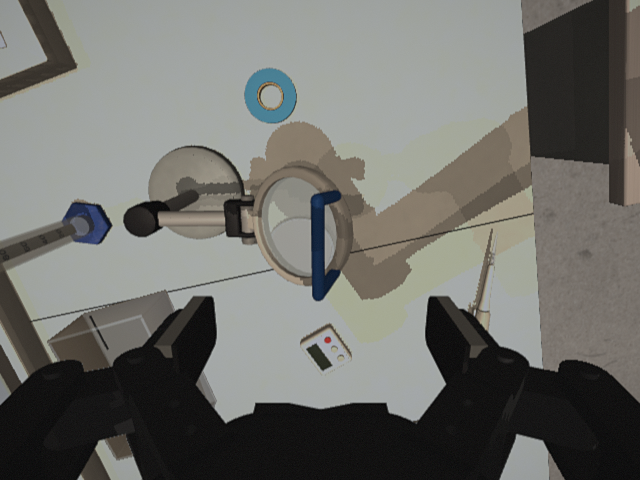

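The wrist view has the bar vertical at x≈319, y from 196 to 298, midway between the fingers and within 2 px of the prediction. Now I descend and grip.

Emit:
servo_tool([
  [[0, 0, 0, 0.02, 0, 0, 0], [0, 0, 0, 0.02, 0, 0, 0], [0, 0, 0, 0.02, 0, 0, 0], [0, 0, 0, 0.02, 0, 0, 0], [0, 0, 0, 0.017, 0, 0, 0], [0, 0, 0, 0, 0, 0, 0], [120, 0, 0, 0, 0, 0, 0], [160, 0, 0, 0, 0, 0, 0], [160, 0, 0, 0, 0, 0, 0], [160, 0, 0, 0, 0, 0, 0]],
])

```text
clock: 4.43
position: [549.4, 46.7, 235.9]
ee_rot: [-0.626, 0.78, -0.001, 0.001]
contact_force: [-0.2, -0.1, 0.3]
gripper_width: 38.8
grasp_force: 0.0
```

Emit:
servo_tool([
  [[255, 0, 0, 0, 0, 0, 0], [255, 0, 0, 0, 0, 0, 0], [255, 0, 0, 0, 0, 0, 0], [255, 0, 0, 0, 0, 0, 0], [255, 0, 0, 0, 0, 0, 0]],
])

```text
clock: 4.85
position: [548.9, 46.5, 234.9]
ee_rot: [-0.626, 0.78, -0.0, 0.0]
contact_force: [-1.3, 1.2, 3.3]
gripper_width: 6.3
grasp_force: 58.8
```

```bash
python3 - <<'E'
from h import *
s=arm.read_state();print(s)
# infer tilt from grip: radial distance of TCP from post
p=s["position"][:2]-[700.5,10.9];print(np.hypot(*p),np.arctan2(p[1],p[0]))
E
```

```text
{'clock': 4.85, 'joints': array([ 0.379,  0.256, -0.171,  0.   , -1.143, -0.597]), 'joint_vel': array([ 0.001,  0.   ,  0.001,  0.   , -0.   ,  0.   ]), 'joint_efforts': array([ -0.321, -30.483,  17.638,   3.884,   0.199,  -0.035]), 'position': array([548.907,  46.512, 234.927]), 'ee_rot': array([-0.626,  0.78 , -0.   ,  0.   ]), 'contact_force': array([-1.28 ,  1.166,  3.35 ]), 'wrist_torque': array([ 0.112,  0.25 , -0.009]), 'grasp_force': 58.77028405666351, 'gripper_width': 6.2771927964905725}
155.71976253501103 2.9108608509689984
```

Emit:
servo_tool([
  [[200, 0, 0, 0, 0, 0, 0], [200, 0, 0, 0, 0, 0, 0], [200, 0, 0, 0.005, 0, 0, 0], [200, 0, 0, 0, 0, 0, 0], [255, 0, 0, 0, 0, 0, 0], [255, 0, 0, 0, 0, 0, 0], [255, 0, 0, 0, 0, 0, 0], [255, 0, 0, 0, 0, 0, 0], [255, 0, 0, 0, 0, 0, 0]],
])

```text
clock: 5.6
position: [548.5, 46.4, 228.7]
ee_rot: [-0.626, 0.78, 0.0, -0.0]
contact_force: [1.7, -1.4, -4.3]
gripper_width: 6.8
grasp_force: 58.4
```

```bash
python3 - <<'E'
from h import *
c=np.array([700.5,10.9])
s=arm.read_state();p=s["position"];M=R.from_quat(s["ee_rot"]).as_matrix();print(p,s["contact_force"])
v=p[:2]-c;print(np.hypot(*v),np.arctan2(v[1],v[0]))
n=10;a=(2.397-2.9145)/n;q=R.from_euler("z",a).as_matrix()[:2,:2]@v+c
print("per row",np.degrees(a),M.T@[*(q-p[:2]),0])
for t in np.linspace(.668,0,11):print(t,95+108*np.cos(t)-38*np.sin(t),150+108*np.sin(t)+38*np.cos(t))
E
```

```text
[548.492  46.402 228.677] [ 1.683 -1.373 -4.297]
156.09837231142112 2.9121494373474257
per row -2.9650565898020105 [-8.072 -0.3   -0.003]
0.668 156.2488535879096 246.729405736657
0.6012000000000001 162.56897074976362 242.42528978487212
0.5344 168.58769104801746 237.70890334636235
0.4676 174.27816749357748 232.60128424461857
0.40080000000000005 179.61501725562582 227.12521542809554
0.3340000000000001 184.57443488379167 221.30512334502595
0.26720000000000005 189.13429849428982 215.16696898727102
0.20040000000000002 193.27426844637398 208.7381320892146
0.13360000000000005 196.9758780689507 202.04728899824175
0.06680000000000008 200.2226160326607 195.12428476156998
0.0 203.0 188.0
```

Emit:
servo_tool([
  [[255, -0.0081, -0.0002, 0, 0, 0, 2.97], [255, -0.0081, -0.0002, 0, 0, 0, 2.97], [255, -0.0081, -0.0002, 0, 0, 0, 2.97], [255, -0.0081, -0.0002, 0, 0, 0, 2.97], [255, -0.0081, -0.0002, 0, 0, 0, 2.97], [255, -0.0081, -0.0002, 0, 0, 0, 2.97], [255, -0.0081, -0.0002, 0, 0, 0, 2.97], [255, -0.0081, -0.0002, 0, 0, 0, 2.97], [255, -0.0081, -0.0002, 0, 0, 0, 2.97], [255, -0.0081, -0.0002, 0, 0, 0, 2.97]],
])

```text
clock: 6.43
position: [584.6, 118.5, 228.9]
ee_rot: [-0.404, 0.915, 0.001, -0.001]
contact_force: [-1.8, 1.5, -1.6]
gripper_width: 6.5
grasp_force: 58.8
```

Emit:
servo_tool([
  [[255, 0, 0, 0, 0, 0, 0], [255, 0, 0, 0, 0, 0, 0], [255, 0, 0, 0, 0, 0, 0]],
])

```text
clock: 6.68
position: [585.1, 118.1, 229.3]
ee_rot: [-0.406, 0.914, 0.0, 0.0]
contact_force: [-1.5, 2.7, -1.0]
gripper_width: 6.8
grasp_force: 58.8
```

```bash
python3 - <<'E'
from h import *
import cv2
c=np.array([700.5,10.9]);s=arm.read_state();v=s["position"][:2]-c
print(np.hypot(*v),np.arctan2(v[1],v[0]),s["contact_force"],s["gripper_width"])
y=R.from_quat(s["ee_rot"]).as_matrix()[:,1];print("tool y az",np.arctan2(y[1],y[0]))
T=cams.get_image("top");S=cams.get_image("scene")
k=lambda i:cv2.resize(i,(400,300))
cv2.imwrite("pics/m1.png",np.hstack([cv2.resize(T["frame"][170:330,200:360],(400,400)),cv2.resize(S["frame"][150:310,220:380],(400,400))]))
E
```

```text
157.50566909793895 2.393208695500622 [-1.547  2.748 -0.973] 6.775564289676831
tool y az 2.406773421248348
```

View pics/m1.png

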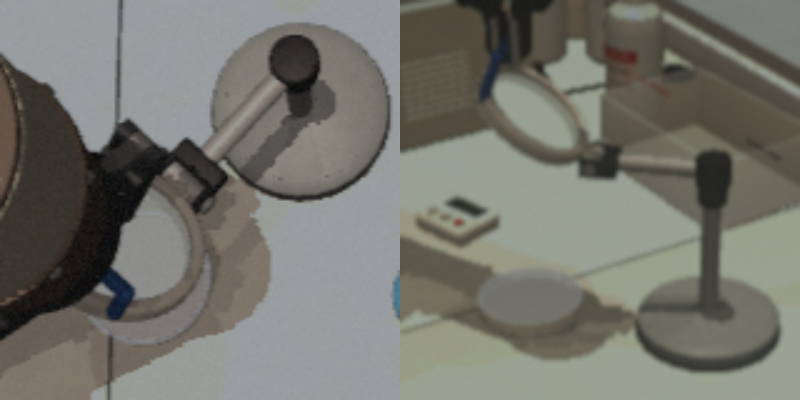

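The lens followed the swing: the arm now points toward the dish and the bar is still between the fingers. Now I tilt it down.

Emit:
servo_tool([
  [[255, 0, 0.0063, 0.0043, 0, 0, 0], [255, 0, 0.006, 0.0047, 0, 0, 0], [255, 0, 0.0057, 0.0051, 0, 0, 0], [255, 0, 0.0053, 0.0055, 0, 0, 0], [255, 0, 0.005, 0.0058, 0, 0, 0], [255, 0, 0.0046, 0.0061, 0, 0, 0], [255, 0, 0.0041, 0.0064, 0, 0, 0], [255, 0, 0.0037, 0.0067, 0, 0, 0], [255, 0, 0.0032, 0.0069, 0, 0, 0], [255, 0, 0.0028, 0.0071, 0, 0, 0]],
])

```text
clock: 7.62
position: [551.0, 149.1, 170.2]
ee_rot: [-0.405, 0.914, -0.0, 0.0]
contact_force: [5.7, -6.1, 2.6]
gripper_width: 6.2
grasp_force: 58.6
```

Emit:
servo_tool([
  [[255, 0, 0, 0, 0, 0, 0], [255, 0, 0, 0, 0, 0, 0], [255, 0, 0, 0, 0, 0, 0]],
])

```text
clock: 7.87
position: [550.4, 148.9, 169.1]
ee_rot: [-0.405, 0.914, -0.0, -0.001]
contact_force: [4.4, -3.7, -1.2]
gripper_width: 6.5
grasp_force: 58.4
```

```bash
python3 - <<'E'
from h import *
c=np.array([700.5,10.9]);s=arm.read_state();v=s["position"][:2]-c
print(np.hypot(*v),np.arctan2(v[1],v[0]),s["contact_force"],s["gripper_width"],s["position"])
E
```

```text
203.91058254152836 2.3980838522563115 [ 4.373 -3.7   -1.187] 6.49044076644629 [550.402 148.922 169.085]
```

Emit:
servo_tool([
  [[200, 0, 0, 0, 0, 0, 0], [120, 0, 0, 0, 0, 0, 0], [60, 0, 0, 0, 0, 0, 0], [60, 0, 0, 0, 0, 0, 0], [60, 0, 0, 0, 0, 0, 0], [60, 0, 0, -0.01, 0, 0, 0], [60, 0, 0, -0.03, 0, 0, 0], [60, 0, 0, -0.03, 0, 0, 0], [60, 0, 0, -0.03, 0, 0, 0], [60, 0, 0, -0.03, 0, 0, 0]],
])

```text
clock: 8.7
position: [550.5, 148.9, 303.1]
ee_rot: [-0.405, 0.914, 0.0, 0.0]
contact_force: [0.4, 1.1, -0.0]
gripper_width: 65.5
grasp_force: 0.0
```

Emit:
servo_tool([
  [[60, 0, 0, -0.03, 0, 0, 0], [60, 0, 0.03, 0, 0, 0, 0], [60, 0, 0.03, 0, 0, 0, 0], [60, 0, 0.03, 0, 0, 0, 0], [60, 0, 0.03, 0, 0, 0, 0], [60, 0, 0.03, 0, 0, 0, 0], [60, 0, 0, 0, 0, 0, 0], [60, 0, 0, 0, 0, 0, 0]],
])

```text
clock: 9.37
position: [438.7, 250.6, 331.9]
ee_rot: [-0.407, 0.914, 0.0, 0.001]
contact_force: [0.7, -0.5, 0.4]
gripper_width: 65.3
grasp_force: 0.0
```

```bash
python3 - <<'E'
from h import *
import cv2
T=cams.get_image("top");S=cams.get_image("scene")
cv2.imwrite("pics/m2.png",np.hstack([cv2.resize(T["frame"][190:330,210:340],(400,431)),cv2.resize(S["frame"][170:310,220:350],(400,431))]))
# predicted pixels in the mosaic, level lens at az 2.398
mt=lambda u:(u-[210,190])*400/130;ms=lambda u:(u-[220,170])*400/130+[400,0]
for t in(-.05,0,.05):
    b,d=bar(700.5,10.9,2.398,t);print(t,[f(proj(D,b+k*33*d)) for D,f in((T,mt),(S,ms)) for k in(-1,1)])
e=np.array([np.cos(2.398),np.sin(2.398),0]);L=np.array([700.5,10.9,150])+155*e
print("lens",L,"dish pix",mt(proj(T,[588.3,114.4,15])),ms(proj(S,[588.3,114.4,15])),"lens pix",mt(proj(T,L)),ms(proj(S,L)))
E
```

```text
-0.05 [array([-34.469, 285.631]), array([ 70.768, 387.557]), array([486.072,  54.978]), array([450.996,  97.699])]
0 [array([-34.545, 281.85 ]), array([ 71.401, 384.425]), array([487.974,  47.608]), array([452.892,  90.015])]
0.05 [array([-34.142, 277.586]), array([ 72.512, 380.799]), array([490.291,  40.356]), array([455.23 ,  82.453])]
lens [586.414 115.825 150.   ] dish pix [148.428 278.417] [560.43  301.114] lens pix [107.134 260.716] [546.285 128.172]
```

View pics/m2.png

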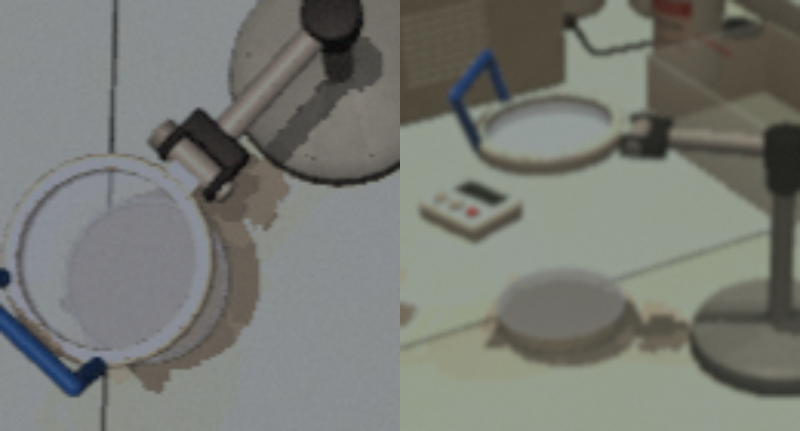

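The lens is above the dish: ring centre at (109,259) against (107,261) predicted in top. The tilt might be a little below zero, because the bar shows at (488,53)/(453,98) against (488,48)/(453,90) for level. I'll overlay the model to check.

```bash
python3 - <<'E'
from h import *
import cv2
S=cams.get_image("scene");f=6;o=np.array([228,178])
im=S["frame"][178:278,228:361];im=cv2.convertScaleAbs(cv2.resize(im,None,fx=f,fy=f,interpolation=cv2.INTER_CUBIC),alpha=1.3)
az=2.398;e=np.array([np.cos(az),np.sin(az),0]);d=np.array([-np.sin(az),np.cos(az),0]);z=np.array([0,0,1.])
P=np.array([700.5,10.9,0]);th=np.linspace(0,2*np.pi,90)
def draw(pts,col):
    q=np.array([(proj(S,p)+.5-o)*f for p in pts]).astype(int);cv2.polylines(im,[q],False,col,1)
for t,col in((0,(0,220,0)),(-.06,(0,0,255))):
    a=e*np.cos(t)+z*np.sin(t);n=z*np.cos(t)-e*np.sin(t);h=P+95*e+150*z
    for k in(7,-7):draw([h+60*a+k*n+50*(np.cos(x)*a+np.sin(x)*d) for x in th],col)
    b=h+108*a+38*n;draw([b-33*d,b+33*d],col)
draw([P+0*e+150*z,P+95*e+150*z],(255,0,255));draw([P+95*e+150*z-20*d,P+95*e+150*z+20*d],(255,0,255))
cv2.imwrite("pics/o.png",im[:600,:800])
E
```

```text
(no output)
```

View pics/o.png

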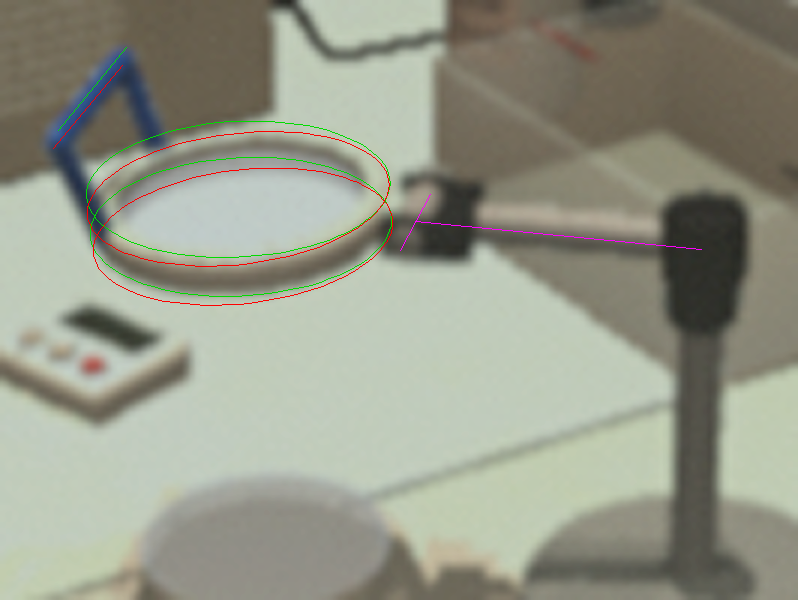

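The overlay puts the ring's lower edge on the level outline. The bar falls between the 0 and -0.06 rad outlines, so the tilt is about -0.01 to -0.03 rad. The lens centre is about 2 mm from the dish centre, and the gripper is well clear.

```bash
python3 -c "
from bench import ticket
print(ticket.job_done())"
```

```text
the job is handed in; nothing more can be done
None
```

The job is handed in: from the camera images, the lens sits about 2 mm off the dish centre and is level to about 0.03 rad, the dish shows no sign of having moved, and the gripper has let go and backed well clear.

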